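# Tip the stain brush out of its deep holder in the shared laundry

## Robot

A 7-joint arm with a two-finger parallel gripper is mounted at the origin on the work surface. World frame = base frame: x ahead of the robot, y to its left, z up, the work surface at z = 0. Lengths are in mm, angles in rad, forces in N, time in s.
With the tool pointing down it reaches from about 350 to 900 mm from the base axis. Payload 8.1 kg.
Tool frame: the origin (TCP) lies midway between the tips of the shut fingers; the grasp point (between the pads) lies arm.grasp_offset behind it (arm.grasp_offset is the distance from the TCP to the grasp point, in mm); z points along the fingers, y is the line along which they close (so a half turn about z gives the same grasp; the last joint's range is limited). The gripper opens to 92 mm and grips with 3 to 60 N. Pads are 19 mm wide; open, the fingers measure 130 mm over their backs; the gripper's body (75 mm by 190 mm) begins 47 mm behind the grasp point.
Start: joints at [-0.103, 0.434, 0.025, 1.573, -0.012, 1.134, -0.075], TCP at [625.014, -0.027, 205.342] pointing down, gripper open.
Joint ranges: [-2.62, 2.62], [-0.44, 2.09], [-1.27, 1.32], [0.08, 2.57], [-1.32, 4.46], [0.12, 2], [-2.74, 2.74]. Speed limits (rad/s): [2.22, 2.22, 3.01, 3.01, 3.14, 3.14, 3.14].

## Interface

Orientations are given as a 3x3 rotation matrix whose columns are the frame's x, y, z axes.
In Python, from station import arm gives the robot as it stands.
- The arm moves only by the tool tcp_steps, called in YAML: its name, and indented under it one key for each argument. Schema: {"type":"object","properties":{"segments":{"type":"array","items":{"type":"array","prefixItems":[{"type":"number"},{"type":"array","items":{"type":"number"},"minItems":3,"maxItems":3},{"type":"array","items":{"type":"number"},"minItems":3,"maxItems":3}],"minItems":3,"maxItems":3},"minItems":1,"maxItems":20},"only":{"type":"string"},"quiet":{"type":"boolean"},"lines":{"type":"string"}},"required":["segments"],"additionalProperties":false}. segments is a list of rows, 1 to 20 of them, each written [opening, [dx, dy, dz], [rx, ry, rz]]: the finger opening in mm, then dx, dy, dz in mm, then a rotation vector rx, ry, rz in rad; each row shifts and turns the commanded pose from where the row before left it, along the tool's axes as they then stand; what a row does not reach is not made up. A row lasts 1/12 s, in which the tool goes at most 41.7 mm and 0.125 rad, less where a joint would pass 70% of its speed; a pose out of reach is approached as far as the arm can. The fingers move at their own pace and stop on an object; the grip force is fixed at half the most. Time passes only in rows, so rows that do not move let the fingers close. The tool returns the time, the measured TCP pose, the force, the opening and the grip force at its end. only (a regular expression) keeps the lines of the reply that match it, lines (a string "A,B") keeps lines A to B, and quiet returns only ok. Input that does not fit is refused with a message, and nothing moves.
- arm.get_state(): the state, without advancing time (a new reading comes with each control period).
- arm.snapshot(name): name is "scene" or "side" or "wrist"; returns the picture (400x640x3 uint8, red, green, blue); there is no depth.
- arm.get_calibration(name): a dict with "camera_matrix" (3x3 intrinsics, pixels), "R" (3x3) and "t" (3): a world point X has camera coordinates R X + t. Camera axes: x right, y down, z forward; pixel columns grow to the right and rows downward; lengths in mm; the calibration is good to about 2 mm. A picture is of the moment at which its call begins: read the wrist's pose just before it. get_calibration takes no time and is no camera call; for the wrist camera it gives the pose at the moment of the call.
- arm.close_job(): hands the job in; it is judged then, once.
The state is a dict: "t": time; "joint_positions": joint angles; "qd": joint speeds; "joint_torque": joint torques, N m; "position": TCP position; "ee_rot": TCP orientation; "contact_force": force on the tool from outside, world axes, zero at the start; "wrist_torque": the same for the moment, N m; "gripper_width": finger opening in mm; "grip_force": force on a finger pad.
Only numpy, scipy, OpenCV 4.12 (cv2) and the standard library are available. Lean on these libraries where they do the work, as an engineer would, in place of code of your own. Each camera call takes 0.05 s, during which the arm holds its last target. There are 200 camera calls.

## Task

On the laundry island stands a twin tip-out holder: one tube holds the wooden stain brush, the other a white stain stick, both too deep to reach. Take the crank grip of the tube that holds the brush, tip that tube over until the brush slides out into the grey tray in front, then swing the tube back fully upright and let go. Leave the tube with the stain stick as it is.

Things in the scene. Friction and masses are not known exactly. Their poses are not given: they have to be found in the camera images.
- left_holder (a joint): Left tube (seen from the robot) of a stand with two tall square aluminium tubes side by side. 0 = upright, mouth up; grows as the mouth tips away from the robot over the tray (1.57 level, 2.5 end stop). Stiff: 3 to 5 N at the crank grip; stays where left. Outside 50 x 50 mm, walls 4 mm; mouth 115 mm above, bottom 100 mm below the level axle, which is 200 mm above the table.
- right_holder (a joint): Right tube: same sizes, values and behaviour as the left; centres 90 mm apart. Contents slide out past about 2.2; tip to 2.4 to be sure. A 16 mm slot down each tube's far side (towards the tray) shows what is inside.
- left_grip (a point): Middle of the left tube's round black crank grip, 15 mm thick, 66 mm long, level, parallel to the axle, out to the left. Axes turn with the tube: y along the axle to the left, z from tube bottom to mouth, x (upright) towards the tray. The axle is 80 mm to +x of this point, so the grip swings up and over in an 80 mm arc. It can turn between closed fingers: the gripper may stay pointing down.
- right_grip (a point): The same point on the right tube's crank grip, which stands out to the right of the stand; same axes and offsets. The two grips are 280 mm apart.
- brush: Stain brush of light wood: round handle 22 mm thick, 72 mm long, with a wooden block head 32 mm wide and 22 mm thick with pale bristles; 112 mm long in all, 60 g. At the start it stands head up in one of the two tubes, either one, its top 98 mm below the mouth. Origin at the middle of its length, z along the brush towards the head.
- stick: Stain stick: white plastic cylinder 26 mm thick with a slightly thinner grey cap, 112 mm long, 60 g. Stands in the other tube at the start and must stay there. Origin at its lower end, z towards the cap.
- tray: Shallow open grey plastic tray, loose, 220 mm (its x, away from the stand) by 260 mm (its y) by 35 mm high, walls 4 mm, 700 g, on the work surface on the far side of the stand, already in the right place to catch what slides out of either tube. Origin at the centre of its underside, z up.

How it is judged:
By the outcome, as a careful person would: the job done as asked, in the order asked, and still so for the second after the job is handed in, with the robot touching nothing.
It also fails if it takes over 54 s, if anything falls off the work surface, if the arm or the gripper's body presses on something with over 40 N, if the wrist force passes 120 N, or if a joint passes its speed limit or range.

## Working session

There is one attempt and no reset: what is moved stays moved. The work goes in short steps, Python scripts to look and compute and a tool call to move; the robot and the scene stay as the last step left them, time stands still between calls to the robot, and variables do not carry over. Pictures are saved under pics/ and viewed, at most 10 in all, crops included, and the job is handed in when it is done.

```bash
ls; mkdir -p pics; python3 - <<'E'
from station import arm
import cv2,numpy as np
print(arm.grasp_offset, arm.get_state()['position'],arm.get_state()['ee_rot'])
for n in("scene","side"):
    c=arm.get_calibration(n);print(n,np.round(c['camera_matrix'],1).tolist(),np.round(c['R'],3).tolist(),np.round(c['t'],1).tolist(), np.round(-np.array(c['R']).T@c['t']))
    cv2.imwrite(f'pics/{n}0.png',arm.snapshot(n)[:,:,::-1])
E
```

```text
pics
station.py
18.8 [ 6.24465990e+02 -5.09044663e-02  2.04543365e+02] [[ 2.73840258e-05  9.99998783e-01 -1.56003723e-03]
 [ 9.99999986e-01 -2.76392086e-05 -1.63553456e-04]
 [-1.63596375e-04 -1.56003273e-03 -9.99998770e-01]]
scene [[370.5, 0.0, 318.4], [0.0, 370.5, 198.1], [0.0, 0.0, 1.0]] [[0.358, 0.934, -0.01], [0.754, -0.296, -0.586], [-0.551, 0.202, -0.81]] [-237.6, -332.8, 1090.5] [937. -97. 686.]
side [[377.4, 0.0, 322.0], [0.0, 377.4, 197.6], [0.0, 0.0, 1.0]] [[0.74, -0.672, 0.015], [-0.378, -0.435, -0.817], [0.556, 0.599, -0.576]] [-424.9, 355.9, 384.7] [ 236. -361.  519.]
```

View pics/scene0.png

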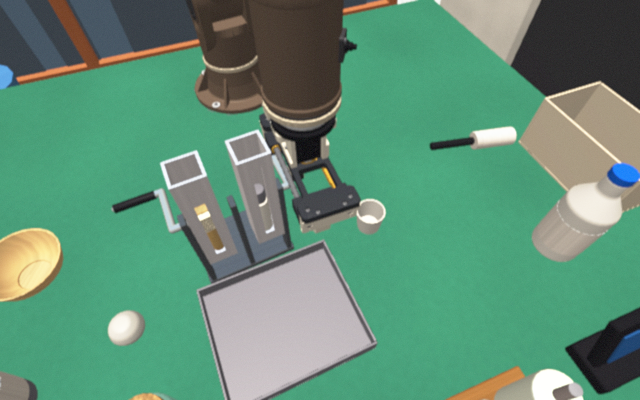

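View pics/side0.png

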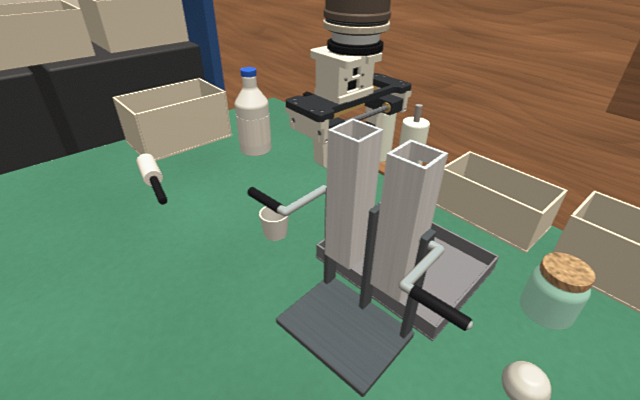

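The brush (wood, pale bristles) shows in the scene picture's left tube at about (210,230). That camera looks back at the robot, so this is the robot's right tube. The stick is in the other tube, at about (263,205). The right crank grip runs (115,208)-(155,195) in the scene view and (410,288)-(468,323) in the side view.

```bash
cat > h.py <<'E'
from station import arm
import numpy as np,cv2
def ray(n,uv,z):
    c=arm.get_calibration(n);R=np.array(c['R']);o=-R.T@c['t']
    d=R.T@np.linalg.inv(c['camera_matrix'])@[uv[0],uv[1],1]
    return o+d*(z-o[2])/d[2]
def blob(img,x0,y0,x1,y1,th=45):
    m=(img[y0:y1,x0:x1].max(2)<th).astype(np.uint8)
    n,l,s,c=cv2.connectedComponentsWithStats(m)
    k=1+s[1:,4].argmax();(cx,cy),wh,a=cv2.minAreaRect(np.argwhere(l==k)[:,::-1].astype(np.float32))
    b=cv2.boxPoints(((cx,cy),wh,a))+[x0,y0]
    i=[0,1] if np.linalg.norm(b[0]-b[1])<np.linalg.norm(b[1]-b[2]) else [1,2]
    e1=(b[i[0]]+b[i[1]])/2;e2=b.mean(0)*2-e1
    return b.mean(0),e1,e2,wh
E
python3 - <<'E'
from h import *
for n,bx in(("scene",(105,185,160,215)),("side",(400,275,475,332)),("side",(240,180,290,218))):
    im=cv2.imread(f'pics/{n}0.png');c,e1,e2,wh=blob(im,*bx)
    print(n,c,wh,[np.round(ray(n,p,200)).tolist() for p in(c,e1,e2)])
for p in((163,164),(201,153),(208,178),(172,187),(227,141),(262,133),(271,155),(237,164)): print(p,np.round(ray("scene",p,315)))
for p in((328,125),(358,120),(382,132),(352,141),(388,155),(413,144),(446,156),(420,168)): print(p,np.round(ray("side",p,315)))
E
```

```text
scene [134.35000992 203.54999924] (3.1622774600982666, 41.42583465576172) [[508.0, -256.0, 200.0], [506.0, -225.0, 200.0], [510.0, -286.0, 200.0]]
side [439.56217957 306.92995071] (66.4013671875, 13.739370346069336) [[502.0, -257.0, 200.0], [499.0, -223.0, 200.0], [505.0, -288.0, 200.0]]
side [262.97927094 198.82123899] (34.767093658447266, 8.925713539123535) [[476.0, 24.0, 200.0], [472.0, 58.0, 200.0], [480.0, -7.0, 200.0]]
(163, 164) [ 557. -177.  315.]
(201, 153) [ 556. -126.  315.]
(208, 178) [ 603. -126.  315.]
(172, 187) [ 601. -171.  315.]
(227, 141) [546. -88. 315.]
(262, 133) [549. -38. 315.]
(271, 155) [594. -38. 315.]
(237, 164) [593. -85. 315.]
(328, 125) [547. -34. 315.]
(358, 120) [588. -49. 315.]
(382, 132) [584. -93. 315.]
(352, 141) [538. -86. 315.]
(388, 155) [ 543. -137.  315.]
(413, 144) [ 587. -139.  315.]
(446, 156) [ 591. -181.  315.]
(420, 168) [ 547. -177.  315.]
```

tcp_steps:
  segments:
    - [92,[5,0,-35],[0,0,0]]
    - [92,[5,0,-40],[0,0,0]]
    - [92,[0,0,-40],[0,0,0]]
    - [92,[0,0,-30],[0,0,-0.093]]
    - [92,[-32,-18,0],[0,0,0]]
    - [92,[-32,-18,0],[0,0,0]]
    - [92,[-32,-18,0],[0,0,0]]
    - [92,[-32,-18,0],[0,0,0]]
    - [92,[-32,-18,0],[0,0,0]]
    - [92,[-32,-18,0],[0,0,0]]
    - [92,[-32,-18,0],[0,0,0]]
    - [92,[-32,-18,0],[0,0,0]]
    - [92,[0,0,0],[0,0,0]]

```text
t: 1.18
position: [500.7, -266.7, 350.3]
ee_rot: [[-0.082, 0.997, -0.002], [0.997, 0.082, -0.004], [-0.004, -0.002, -1.0]]
contact_force: [-0.7, 0.4, 0.6]
gripper_width: 91.7
grip_force: 0.0
```

```bash
python3 - <<'E'
from h import *
s=arm.get_state();print(s['t'],s['position'],np.round(s['ee_rot'],3).tolist())
im=arm.snapshot("wrist")[:,:,::-1];cv2.imwrite('pics/w1.png',im)
im2=arm.snapshot("scene")[:,:,::-1];cv2.imwrite('pics/s1.png',im2)
E
```

```text
1.1833 [ 500.71771996 -266.73867933  350.34002986] [[-0.082, 0.997, -0.002], [0.997, 0.082, -0.004], [-0.004, -0.002, -1.0]]
```

View pics/w1.png

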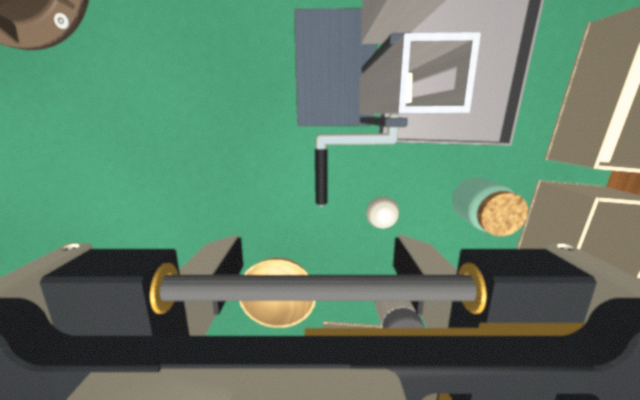

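The wrist view shows the right grip as a vertical black bar, (321,150)-(321,204), midway between the fingers, so the yaw is right.

```bash
python3 - <<'E'
from h import *
im=cv2.imread('pics/w1.png');c,e1,e2,wh=blob(im,305,146,340,212)
print(c,wh,[np.round(ray("wrist",p,200),1).tolist() for p in(c,e1,e2)])
s=arm.get_state();p=ray("wrist",c,200);print("tool-axes move to grasp:",np.array(s['ee_rot']).T@(p-s['position'])-[0,0,-arm.grasp_offset])
E
```

```text
[324.5 183. ] (36.0, 1.0) [[511.9, -256.2, 200.0], [509.9, -235.0, 200.0], [514.0, -278.2, 200.0]]
tool-axes move to grasp: [  2.92791934   7.98822573 168.89098437]
```

```bash
python3 - <<'E'
from h import *
im=cv2.imread('pics/w1.png');s=arm.get_state();print(im[180,310:335].max(1))
for th in(60,80,100):
    c,e1,e2,wh=blob(im,305,140,340,215,th)
    p=ray("wrist",c,203);print(c,wh,[np.round(ray("wrist",p,203),1).tolist() for p in(c,e1,e2)],np.array(s['ee_rot']).T@(p-s['position']))
E
```

```text
[174 172 172 163 137  96  52  40  45  58  66  65  65  59  44  37  62 107
 149 163 175 170 171 172 169]
[317.5 176. ] (52.0, 3.0) [[502.9, -248.0, 203.0], [500.3, -218.3, 203.0], [505.7, -279.3, 203.0]] [ 11.92096432  -0.23549588 147.09638284]
[320.5 176.5] (53.0, 11.0) [[506.4, -248.3, 203.0], [503.7, -218.0, 203.0], [509.3, -280.3, 203.0]] [ 11.32750175   3.24072613 147.0942426 ]
[320.5 176. ] (54.0, 11.0) [[506.4, -247.7, 203.0], [503.6, -216.9, 203.0], [509.3, -280.3, 203.0]] [ 11.91621851   3.23998927 147.0942691 ]
```

tcp_steps:
  segments:
    - [92,[5,4,34],[0,0,-0.005]]
    - [92,[0,0,40],[0,0,0]]
    - [92,[0,0,40],[0,0,0]]
    - [92,[0,0,35],[0,0,0]]
    - [92,[0,0,20],[0,0,0]]
    - [92,[0,0,0],[0,0,0]]

```text
t: 1.78
position: [506.7, -249.7, 176.5]
ee_rot: [[-0.1, 0.995, -0.008], [0.995, 0.1, 0.004], [0.005, -0.007, -1.0]]
contact_force: [0.1, 1.2, -0.1]
gripper_width: 91.9
grip_force: 0.0
```

```bash
python3 - <<'E'
from h import *
cv2.imwrite('pics/w2.png',np.vstack([arm.snapshot("side")[150:350,250:570,::-1],arm.snapshot("wrist")[::2,::2,::-1]]))
E
```

```text
(no output)
```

View pics/w2.png

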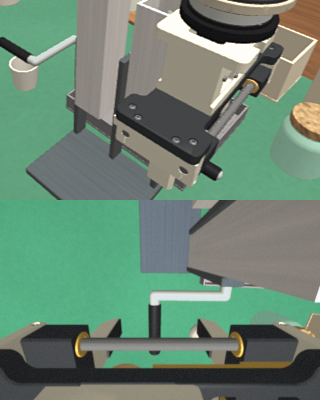

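The grip lies between the fingers and sticks out a little past them. I'll shift 9 mm outward and 4 mm up, then close.

tcp_steps:
  segments:
    - [92,[-9,0,-4],[0,0,0.007]]
    - [92,[0,0,0],[0,0,0]]
    - [5,[0,0,0],[0,0,0]]
    - [5,[0,0,0],[0,0,0]]
    - [5,[0,0,0],[0,0,0]]
    - [5,[0,0,0],[0,0,0]]
    - [5,[0,0,0],[0,0,0]]
    - [5,[0,0,0],[0,0,0]]
    - [5,[0,0,0],[0,0,0]]

```text
t: 2.63
position: [509.8, -261.8, 185.3]
ee_rot: [[-0.091, 0.996, -0.0], [0.996, 0.091, 0.0], [0.0, -0.0, -1.0]]
contact_force: [0.5, -0.5, 0.0]
gripper_width: 49.8
grip_force: 0.0
```

tcp_steps:
  segments:
    - [5,[0,0,2],[0,0,0]]
    - [5,[0,0,2],[0,0,0]]
    - [5,[0,0,0],[0,0,0]]
    - [5,[0,0,0],[0,0,0]]
    - [5,[0,0,0],[0,0,0]]
    - [5,[0,0,0],[0,0,0]]
    - [5,[0,0,0],[0,0,0]]
    - [5,[0,0,0],[0,0,0]]

```text
t: 3.3
position: [504.0, -262.4, 180.5]
ee_rot: [[-0.088, 0.996, -0.01], [0.996, 0.088, 0.002], [0.002, -0.01, -1.0]]
contact_force: [-17.4, 1.3, 10.5]
gripper_width: 12.1
grip_force: 30.3
```

tcp_steps:
  segments:
    - [5,[0,-4,0],[0,0,0]]
    - [5,[0,0,0],[0,0,0]]
    - [5,[0,0,0],[0,0,0]]

```text
t: 3.55
position: [503.9, -262.3, 180.9]
ee_rot: [[-0.09, 0.996, -0.003], [0.996, 0.09, 0.001], [0.001, -0.003, -1.0]]
contact_force: [-7.6, -0.1, 1.9]
gripper_width: 12.0
grip_force: 29.1
```

```bash
python3 - <<'E'
from h import *
a=arm.snapshot("side")[150:350,300:570,::-1];cv2.imwrite('pics/s3.png',cv2.resize(a,None,fx=2,fy=2))
E
```

```text
(no output)
```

View pics/s3.png

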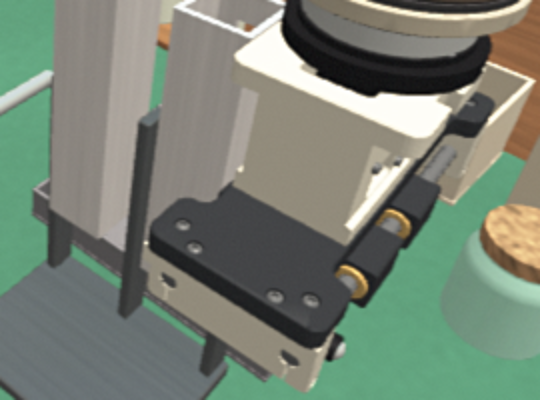

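The right grip is held between the fingers, and its end shows just outside the body. Next is the arc, radius 80 mm, in two halves.

tcp_steps:
  segments:
    - [5,[0,-1.5,-9.8],[0,0,0]]
    - [5,[0,1.8,-9.6],[0,0,0]]
    - [5,[0,3,-9.3],[0,0,0]]
    - [5,[0,4.1,-8.9],[0,0,0]]
    - [5,[0,5.1,-8.3],[0,0,0]]
    - [5,[0,6.1,-7.7],[0,0,0]]
    - [5,[0,7,-6.9],[0,0,0]]
    - [5,[0,7.8,-5.9],[0,0,0]]
    - [5,[0,8.5,-4.9],[0,0,0]]
    - [5,[0,9,-3.9],[0,0,0]]
    - [5,[0,0,0],[0,0,0]]
    - [5,[0,0,0],[0,0,0]]

```text
t: 4.6
position: [557.2, -257.4, 256.7]
ee_rot: [[-0.092, 0.996, 0.0], [0.996, 0.092, -0.0], [-0.0, 0.0, -1.0]]
contact_force: [-0.6, -0.7, -0.8]
gripper_width: 5.0
grip_force: 0.0
```

The fingers slipped off the grip (opening 5 mm). Looking.

```bash
python3 - <<'E'
from h import *
a=arm.snapshot("side")[:,:,::-1];b=arm.snapshot("wrist")[:,:,::-1];cv2.imwrite('pics/side4.png',a);cv2.imwrite('pics/w4.png',b)
cv2.imwrite('pics/c4.png',np.hstack([cv2.resize(a[80:380,250:550],(400,400)),cv2.resize(b[0:400,120:520],(400,400))]))
E
```

```text
(no output)
```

View pics/c4.png

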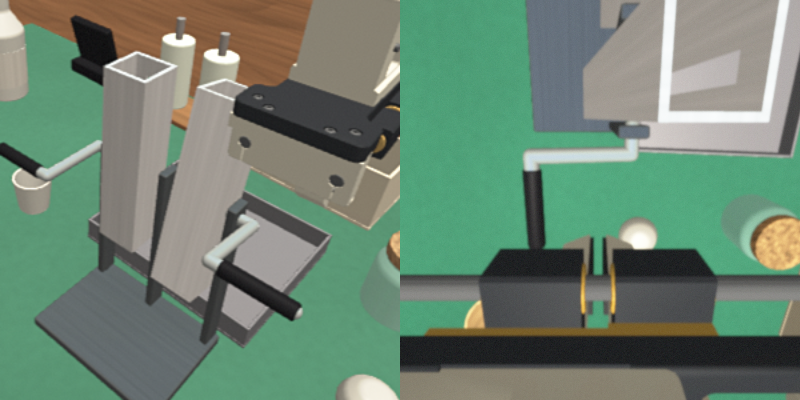

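Tube tilted a bit, and the grip has slipped below the fingers: its middle is at about (254,290) in the left crop and (534,208) in the right. I'll work out the grip's angle from the pixels.

```bash
cat >> h.py <<'E'
XA=np.array([.9957,.0925,0]);G0=np.array([504.,-255.,199.])
def arcfit(n,uv):
    c=arm.get_calibration(n);R=np.array(c['R']);o=-R.T@c['t']
    d=R.T@np.linalg.inv(c['camera_matrix'])@[uv[0],uv[1],1]
    # ray onto the vertical plane of the arc
    nrm=np.array([-.0925,.9957,0]);p=o+d*((G0-o)@nrm)/(d@nrm)
    q=p-G0-80*XA
    return p,np.arctan2(q[2],-q@XA),np.linalg.norm(q)
E
python3 - <<'E'
from h import *
a=cv2.imread('pics/side4.png');c,e1,e2,wh=blob(a,402,270,480,322,60)
print(c,e1,e2,wh,arcfit("side",c))
b=cv2.imread('pics/w4.png');
for z in (210,225,240):
  c,e1,e2,wh=blob(b,238,160,270,250,60);print(c,e1,e2,ray("wrist",c,z))
E
```

```text
[433.07489491 310.11056137] [406.14208031 289.48116684] [460.0077095 330.7399559] (67.85125732421875, 53.86548614501953) (array([ 491.02465871, -256.2054023 ,  203.29782146]), np.float64(0.04616588928111991), np.float64(93.12942396483572))
[254.45939267 210.43146896] [251.67512918 171.4517746 ] [257.24365616 249.41116333] [ 503.4468302  -259.07742904  210.        ]
[254.45939267 210.43146896] [251.67512918 171.4517746 ] [257.24365616 249.41116333] [ 506.49865129 -253.81356195  225.        ]
[254.45939267 210.43146896] [251.67512918 171.4517746 ] [257.24365616 249.41116333] [ 509.55047239 -248.54969485  240.        ]
```

```bash
python3 - <<'E'
from h import *
for n,uv in(("side",(440,295.5)),("wrist",(254.5,208)),):print(n,arcfit(n,uv))
print(arcfit("side",(439.5,307)))
p=arcfit("side",(440,295.5))[0]
E
```

```text
side (array([ 499.59624318, -255.40910666,  218.31425436]), np.float64(0.22491500134846923), np.float64(86.60291730309028))
wrist (array([ 504.62323207, -254.94210207,  215.87901834]), np.float64(0.20953550533488263), np.float64(81.14792744996025))
(array([ 509.21768615, -254.51527973,  191.52013378]), np.float64(-0.09972264793380706), np.float64(75.13209740605956))
```

tcp_steps:
  segments:
    - [92,[0,-20,-15],[0,0,0]]
    - [92,[0,-21,-10],[0,0,0]]
    - [92,[0,-20,0],[0,0,0]]
    - [92,[0,0,0],[-0.1,0,0]]
    - [92,[0,0,0],[-0.1,0,0]]
    - [92,[0,0,15],[-0.1,0,0]]
    - [92,[0,0,15],[0,0,0]]
    - [92,[0,0,0],[0,0,0]]
    - [92,[0,0,0],[0,0,0]]

```text
t: 5.45
position: [502.5, -262.3, 252.4]
ee_rot: [[-0.09, 0.952, 0.293], [0.996, 0.086, 0.027], [0.001, 0.294, -0.956]]
contact_force: [1.0, -0.4, -0.1]
gripper_width: 60.2
grip_force: 0.0
```

```bash
python3 - <<'E'
from h import *
b=arm.snapshot("wrist")[:,:,::-1];cv2.imwrite('pics/w5.png',b)
s=arm.get_state();R=np.array(s['ee_rot'])
for th in(60,80):
    c,e1,e2,wh=blob(b,200,60,440,235,th);p,t,r=arcfit("wrist",c)
    print(c,e1,e2,wh,p,t,r,R.T@(p-s['position']))
g=G0+80*(XA*(1-np.cos(.21))+[0,0,np.sin(.21)]);print(g,R.T@(g-s['position']))
E
```

```text
[307.  203.5] [307. 173.] [307. 234.] (61.0, 16.0) [ 509.59718297 -254.48002468  200.54611257] 0.02078458099778115 74.39377381920126 [ 7.44192797 -9.07682528 52.30758176]
[306.5 203. ] [306.5 172. ] [306.5 234. ] (61.99999237060547, 16.999996185302734) [ 509.57105629 -254.48245184  199.01183962] 0.0001591282286730731 74.40394591383752 [ 7.44223045 -9.55517943 53.7656144 ]
[ 505.74996946 -254.83742877  215.67679199] [ 7.43375414 -8.2979126  36.71080397]
```

View pics/w5.png

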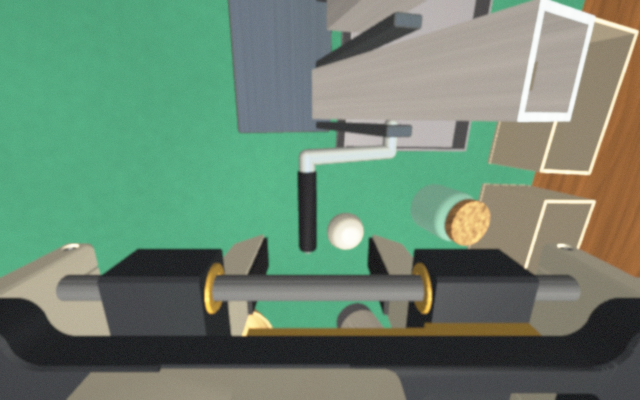

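The wrist view shows the grip at (308,170)-(308,250), between the fingers and slightly left of centre. I'll go 9 mm across and deeper along the fingers.

tcp_steps:
  segments:
    - [92,[2,-9,20],[0,0,0]]
    - [92,[0,0,22],[0,0,0]]
    - [92,[0,0,18],[0,0,0]]
    - [5,[0,0,0],[0,0,0]]
    - [5,[0,0,0],[0,0,0]]
    - [5,[0,0,0],[0,0,0]]
    - [5,[0,0,0],[0,0,0]]
    - [5,[0,0,0],[0,0,0]]
    - [5,[0,0,0],[0,0,0]]
    - [5,[0,0,0],[0,0,0]]
    - [5,[0,0,0],[0,0,0]]
    - [5,[0,0,0],[0,0,0]]
    - [5,[0,0,0],[0,0,0]]
    - [5,[0,0,0],[0,0,0]]

```text
t: 6.67
position: [512.0, -259.7, 192.5]
ee_rot: [[-0.091, 0.951, 0.294], [0.996, 0.087, 0.027], [0.0, 0.296, -0.955]]
contact_force: [-0.8, 0.1, 0.3]
gripper_width: 20.4
grip_force: 0.0
```

tcp_steps:
  segments:
    - [5,[0,0,0],[0,0,0]]
    - [5,[0,0,0],[0,0,0]]
    - [5,[0,0,0],[0,0,0]]
    - [5,[0,0,0],[0,0,0]]

```text
t: 7.0
position: [512.0, -259.7, 192.5]
ee_rot: [[-0.091, 0.951, 0.294], [0.996, 0.087, 0.027], [0.0, 0.295, -0.955]]
contact_force: [-1.9, 0.7, 0.1]
gripper_width: 14.0
grip_force: 30.0
```

tcp_steps:
  segments:
    - [5,[0,2.6,-4.3],[0,0,0]]
    - [5,[0,2.8,-4.1],[0,0,0]]
    - [5,[0,3.1,-3.9],[0,0,0]]
    - [5,[0,0,0],[0,0,0]]

```text
t: 7.33
position: [515.5, -259.4, 207.1]
ee_rot: [[-0.091, 0.952, 0.292], [0.996, 0.086, 0.027], [0.001, 0.294, -0.956]]
contact_force: [-6.9, -0.6, 2.7]
gripper_width: 14.0
grip_force: 30.0
```

tcp_steps:
  segments:
    - [5,[0,3.3,-3.7],[0,0,0]]
    - [5,[0,3.6,-3.5],[0,0,0]]
    - [5,[0,3.8,-3.3],[0,0,0]]
    - [5,[0,0,0],[0,0,0]]

```text
t: 7.67
position: [520.9, -258.9, 219.9]
ee_rot: [[-0.09, 0.953, 0.29], [0.996, 0.086, 0.027], [0.001, 0.291, -0.957]]
contact_force: [-15.2, 0.0, 7.7]
gripper_width: 13.5
grip_force: 30.0
```

tcp_steps:
  segments:
    - [5,[0,2.5,-4.6],[0,0,0]]
    - [5,[0,3.7,-4],[0,0,0]]
    - [5,[0,5,-3.3],[0,0,0]]
    - [5,[0,5.2,-2.9],[0,0,0]]
    - [5,[0,0,0],[0,0,0]]

```text
t: 8.08
position: [535.4, -257.7, 240.8]
ee_rot: [[-0.091, 0.951, 0.295], [0.996, 0.087, 0.027], [-0.0, 0.296, -0.955]]
contact_force: [-9.3, 0.9, 7.3]
gripper_width: 12.3
grip_force: 30.2
```

```bash
python3 - <<'E'
from h import *
b=arm.snapshot("wrist")[:,:,::-1];a=arm.snapshot("side")[:,:,::-1];c=arm.snapshot("scene")[:,:,::-1]
cv2.imwrite('pics/c6.png',np.vstack([np.hstack([b[100:400,120:520],a[100:400,240:640]]),np.hstack([cv2.resize(c[100:300,60:326],(400,300)),a[:300,:400]*0])]))
E
```

```text
(no output)
```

View pics/c6.png

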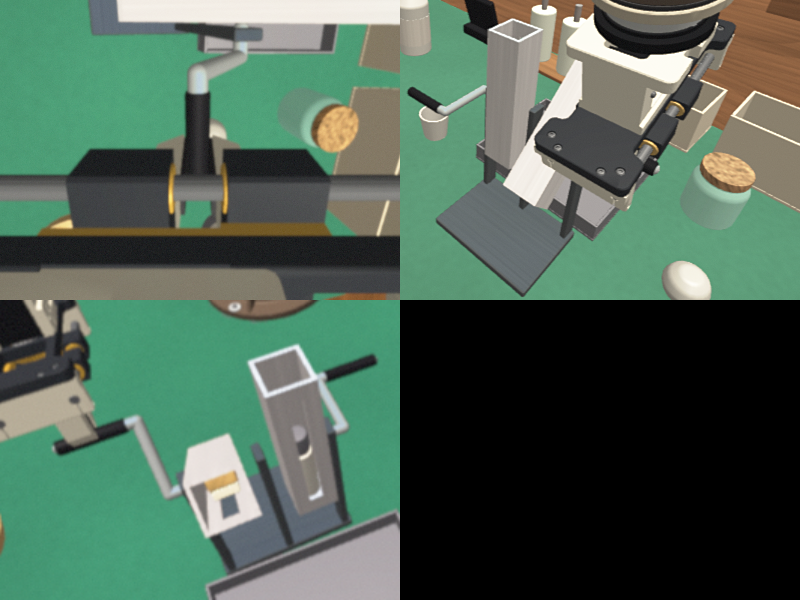

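Brush still in the tilted right tube (head shows in its mouth). The grip, mid (96,434) in the crop, now sits close to the fingertips, so I'll measure its angle and regrasp deeper.

```bash
python3 - <<'E'
from h import *
s=arm.get_state();R=np.array(s['ee_rot'])
p,t,r=arcfit("scene",(60+97*.665,100+134*.667));print(p,t,r,R.T@(p-s['position']),s['position'],s['contact_force'])
for t in(.5,.6,.7,.8):
    g=G0+80*(XA*(1-np.cos(t))+[0,0,np.sin(t)]);print(t,g,R.T@(g-s['position']))
E
```

```text
[ 511.08389472 -254.34190995  240.48655163] 0.5174765803924947 83.86475886979889 [  5.49332314 -22.9415599   -6.77778543] [ 535.40411534 -257.63400879  240.83166024] [-8.18779913  0.79398293  6.73168866]
0.5 [ 513.75128345 -254.09411096  237.35404309] [  5.49899924 -21.3139589   -2.99098474]
0.6 [ 517.91306626 -253.70748355  244.17139787] [  5.50108973 -15.29804984  -8.25929347]
0.7 [ 522.73173073 -253.25983219  250.53741498] [  5.50439301  -8.78625261 -12.90069184]
0.8 [ 528.15913036 -252.75562965  256.38848727] [  5.5088761   -1.84363096 -16.86880454]
```

tcp_steps:
  segments:
    - [35,[0,-2,0],[0,0,0]]
    - [35,[0,0,0],[0,0,0]]
    - [35,[0,0,0],[0,0,0]]
    - [35,[0,0,0],[0,0,0]]

```text
t: 8.57
position: [533.8, -257.6, 239.0]
ee_rot: [[-0.091, 0.951, 0.296], [0.996, 0.087, 0.027], [-0.0, 0.297, -0.955]]
contact_force: [0.3, 0.1, 0.7]
gripper_width: 32.9
grip_force: 0.0
```

tcp_steps:
  segments:
    - [35,[0,0,14],[0,0,0]]
    - [35,[0,0,0],[0,0,0]]
    - [5,[0,0,0],[0,0,0]]
    - [5,[0,0,0],[0,0,0]]
    - [5,[0,0,0],[0,0,0]]
    - [5,[0,0,0],[0,0,0]]
    - [5,[0,0,0],[0,0,0]]
    - [5,[0,0,0],[0,0,0]]
    - [5,[0,0,0],[0,0,0]]

```text
t: 9.32
position: [537.7, -257.5, 225.6]
ee_rot: [[-0.091, 0.951, 0.296], [0.996, 0.087, 0.026], [-0.001, 0.297, -0.955]]
contact_force: [3.2, -0.3, 0.6]
gripper_width: 14.0
grip_force: 30.0
```

tcp_steps:
  segments:
    - [5,[0,5.2,-3],[0,0,0]]
    - [5,[0,5.5,-2.4],[0,0,0]]
    - [5,[0,5.7,-2],[0,0,0]]
    - [5,[0,0,0],[0,0,0]]

```text
t: 9.65
position: [549.8, -256.3, 236.7]
ee_rot: [[-0.091, 0.952, 0.292], [0.996, 0.086, 0.027], [0.001, 0.293, -0.956]]
contact_force: [-4.1, -1.9, -0.6]
gripper_width: 14.1
grip_force: 30.0
```

tcp_steps:
  segments:
    - [5,[0,5.8,-1.5],[0,0,0]]
    - [5,[0,5.9,-1.1],[0,0,0]]
    - [5,[0,0,0],[0,0,0]]

```text
t: 9.9
position: [560.6, -255.5, 243.4]
ee_rot: [[-0.091, 0.952, 0.294], [0.996, 0.087, 0.027], [-0.0, 0.295, -0.956]]
contact_force: [-5.1, -0.2, 1.7]
gripper_width: 14.4
grip_force: 30.0
```

tcp_steps:
  segments:
    - [5,[0,6,-0.9],[0,0,0]]
    - [5,[0,6,-0.4],[0,0,0]]
    - [5,[0,6,0.1],[0,0,0]]
    - [5,[0,6,0.5],[0,0,0]]
    - [5,[0,0,0],[0,0,0]]

```text
t: 10.32
position: [583.8, -253.6, 251.3]
ee_rot: [[-0.091, 0.951, 0.294], [0.996, 0.087, 0.026], [-0.001, 0.296, -0.955]]
contact_force: [-2.2, -2.0, 0.3]
gripper_width: 14.3
grip_force: 30.0
```

tcp_steps:
  segments:
    - [5,[0,5.9,1],[0,0,0]]
    - [5,[0,5.8,1.4],[0,0,0]]
    - [5,[0,5.7,1.8],[0,0,0]]
    - [5,[0,0,0],[0,0,0]]

```text
t: 10.65
position: [601.9, -252.2, 252.4]
ee_rot: [[-0.09, 0.951, 0.295], [0.996, 0.087, 0.026], [-0.001, 0.296, -0.955]]
contact_force: [-1.4, -2.3, -1.0]
gripper_width: 14.4
grip_force: 30.0
```

tcp_steps:
  segments:
    - [5,[0,5.5,2.2],[0,0,0]]
    - [5,[0,5.3,2.6],[0,0,0]]
    - [5,[0,5.1,3],[0,0,0]]
    - [5,[0,4.9,3.4],[0,0,0]]
    - [5,[0,0,0],[0,0,0]]

```text
t: 11.07
position: [624.7, -250.2, 247.2]
ee_rot: [[-0.09, 0.951, 0.295], [0.996, 0.086, 0.026], [-0.001, 0.296, -0.955]]
contact_force: [-0.3, -3.1, -3.1]
gripper_width: 13.8
grip_force: 30.0
```

tcp_steps:
  segments:
    - [5,[0,4.6,3.8],[0,0,0]]
    - [5,[0,4.3,4.1],[0,0,0]]
    - [5,[0,4,4.4],[0,0,0]]
    - [5,[0,0,0],[0,0,0]]

```text
t: 11.4
position: [640.1, -248.8, 238.8]
ee_rot: [[-0.09, 0.952, 0.294], [0.996, 0.086, 0.026], [-0.001, 0.295, -0.956]]
contact_force: [-1.1, -3.1, -2.8]
gripper_width: 14.1
grip_force: 30.0
```

tcp_steps:
  segments:
    - [5,[0,2.9,4],[0,0,0]]
    - [5,[0,2.7,4.2],[0,0,0]]
    - [5,[0,2.4,4.4],[0,0,0]]
    - [5,[0,2.2,4.5],[0,0,0]]
    - [5,[0,0,0],[0,0,0]]
    - [5,[0,0,0],[0,0,0]]
    - [5,[0,0,0],[0,0,0]]

```text
t: 11.98
position: [654.2, -247.5, 225.4]
ee_rot: [[-0.09, 0.952, 0.293], [0.996, 0.086, 0.026], [-0.0, 0.294, -0.956]]
contact_force: [-2.6, -4.4, -4.1]
gripper_width: 14.0
grip_force: 30.0
```

```bash
python3 - <<'E'
from h import *
c=arm.snapshot("scene")[:,:,::-1];cv2.imwrite('pics/s7.png',c)
E
```

```text
(no output)
```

View pics/s7.png

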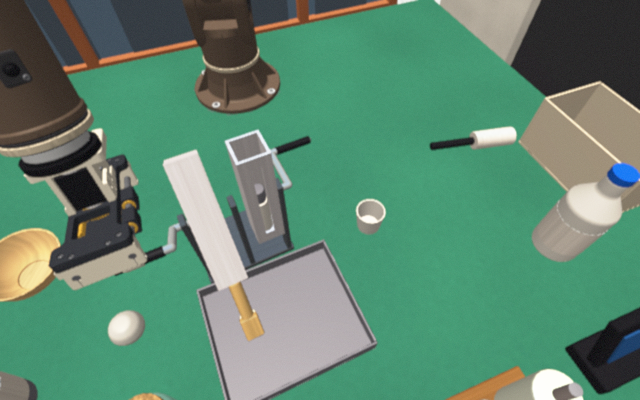

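The brush is sliding out head first, (237,285)-(255,338), its head over the tray. I'll wait half a second and compare.

tcp_steps:
  segments:
    - [5,[0,1,2.5],[0,0,0]]
    - [5,[0,0,0],[0,0,0]]
    - [5,[0,0,0],[0,0,0]]
    - [5,[0,0,0],[0,0,0]]
    - [5,[0,0,0],[0,0,0]]
    - [5,[0,0,0],[0,0,0]]
    - [5,[0,0,0],[0,0,0]]

```text
t: 12.62
position: [654.5, -247.6, 224.8]
ee_rot: [[-0.089, 0.952, 0.292], [0.996, 0.085, 0.026], [-0.0, 0.294, -0.956]]
contact_force: [-16.7, -1.7, 11.1]
gripper_width: 13.7
grip_force: 30.0
```

```bash
python3 - <<'E'
from h import *
c=arm.snapshot("scene")[:,:,::-1];d=arm.snapshot("side")[:,:,::-1]
cv2.imwrite('pics/s8.png',np.hstack([cv2.resize(c[200:400,160:400],(480,400)),d[100:400,300:620].copy().repeat(1,0)[:300] if 0 else cv2.resize(d[100:400,320:560],(320,400))]))
h=cv2.cvtColor(c,cv2.COLOR_BGR2HSV);m=cv2.inRange(h[200:380,200:370],(10,80,80),(28,255,255));y,x=np.nonzero(m);print(x.min()+200,x.max()+200,y.min()+200,y.max()+200,len(x))
E
```

```text
231 260 282 332 740
```

View pics/s8.png

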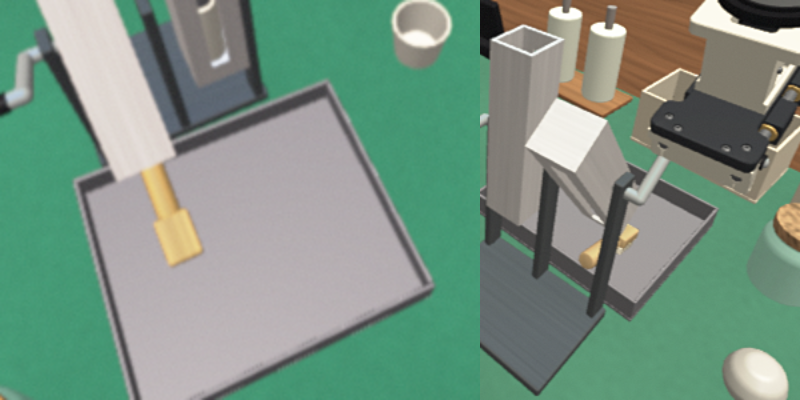

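The brush lies in the tray in both views, handle end clear below the tube's mouth. Now swinging back.

tcp_steps:
  segments:
    - [5,[0,-1,-2.5],[0,0,0]]
    - [5,[0,-2.2,-4.5],[0,0,0]]
    - [5,[0,-2.4,-4.4],[0,0,0]]
    - [5,[0,0,0],[0,0,0]]

```text
t: 13.05
position: [647.6, -248.1, 233.5]
ee_rot: [[-0.09, 0.951, 0.295], [0.996, 0.086, 0.026], [-0.001, 0.296, -0.955]]
contact_force: [-2.7, -4.7, -2.0]
gripper_width: 13.8
grip_force: 30.0
```

tcp_steps:
  segments:
    - [5,[0,-2.7,-4.2],[0,0,0]]
    - [5,[0,-2.9,-4],[0,0,0]]
    - [5,[0,-4,-4.4],[0,0,0]]
    - [5,[0,0,0],[0,0,0]]

```text
t: 13.38
position: [636.4, -249.1, 244.0]
ee_rot: [[-0.09, 0.95, 0.298], [0.996, 0.086, 0.025], [-0.002, 0.299, -0.954]]
contact_force: [1.2, -5.3, 1.2]
gripper_width: 14.2
grip_force: 30.0
```

tcp_steps:
  segments:
    - [5,[0,-4.3,-4],[0,0,0]]
    - [5,[0,-4.6,-3.6],[0,0,0]]
    - [5,[0,-4.9,-3.2],[0,0,0]]
    - [5,[0,-5.1,-2.8],[0,0,0]]
    - [5,[0,0,0],[0,0,0]]

```text
t: 13.8
position: [618.2, -251.0, 255.2]
ee_rot: [[-0.091, 0.948, 0.306], [0.996, 0.088, 0.024], [-0.004, 0.307, -0.952]]
contact_force: [4.6, -2.6, 13.4]
gripper_width: 13.2
grip_force: 30.4
```

tcp_steps:
  segments:
    - [5,[0,-5.3,-2.5],[0,0,0]]
    - [5,[0,-5.5,-2.1],[0,0,0]]
    - [5,[0,-5.7,-1.7],[0,0,0]]
    - [5,[0,-5.8,-1.3],[0,0,0]]
    - [5,[0,0,0],[0,0,0]]

```text
t: 14.22
position: [599.0, -252.9, 260.9]
ee_rot: [[-0.092, 0.944, 0.316], [0.996, 0.09, 0.022], [-0.007, 0.317, -0.948]]
contact_force: [5.6, 1.5, 31.7]
gripper_width: 11.9
grip_force: 33.0
```

tcp_steps:
  segments:
    - [5,[0,-5.9,-0.9],[0,0,0]]
    - [5,[0,-6,-0.4],[0,0,0]]
    - [5,[0,-6,0],[0,0,0]]
    - [5,[0,-6,0.4],[0,0,0]]
    - [5,[0,0,0],[0,0,0]]

```text
t: 14.63
position: [580.5, -255.0, 261.4]
ee_rot: [[-0.093, 0.94, 0.328], [0.996, 0.092, 0.02], [-0.011, 0.328, -0.945]]
contact_force: [-1.3, 8.3, 62.9]
gripper_width: 11.2
grip_force: 40.7
```

I've used all ten picture views, so from here I use numbers only. The upward force has grown to 63 N, so I'll relieve it with a small upward move and read the force.

tcp_steps:
  segments:
    - [5,[0,0,-4],[0,0,0]]
    - [5,[0,0,-4],[0,0,0]]
    - [5,[0,0,0],[0,0,0]]

```text
t: 14.88
position: [570.8, -255.5, 261.0]
ee_rot: [[-0.092, 0.946, 0.311], [0.996, 0.089, 0.023], [-0.006, 0.311, -0.95]]
contact_force: [-8.1, 3.0, 39.0]
gripper_width: 9.0
grip_force: 35.8
```

```bash
python3 - <<'E'
from h import *
s=arm.get_state();print(s['wrist_torque'],s['contact_force'],s['position'])
E
```

```text
[ 0.78103678 -0.77791455  0.1922789 ] [-8.08849411  3.00317459 38.98031505] [ 570.79471436 -255.46780716  261.0108136 ]
```

```bash
cat >> h.py <<'E'
YA=np.array([-.0925,.9957,0])
def proj(n,P):
    c=arm.get_calibration(n);q=np.array(c['camera_matrix'])@(np.array(c['R'])@P+c['t']);return q[:2]/q[2]
def grip(t):return G0+80*(XA*(1-np.cos(t))+np.array([0,0,1])*np.sin(t))
def scan(n,img,ts):
    for t in ts:
        v=[]
        for o in(-28,-20,20,26):
            u=proj(n,grip(t)+o*YA);v.append(int(img[int(round(u[1])),int(round(u[0]))].max()))
        b=[]
        for f in(.3,.5,.7):
            u=proj(n,grip(t)*f+(G0+80*XA)*(1-f)+36*YA);b.append(int(img[int(round(u[1])),int(round(u[0]))].min()))
        print(n,round(t,2),v,b)
E
python3 - <<'E'
from h import *
for n in("scene",):
    im=arm.snapshot(n);cv2.imwrite(f'pics/{n}9.png',im[:,:,::-1]);scan(n,im,np.arange(.8,2.4,.1))
    # tube rim / body bright region of right tube, brush mask
E
```

```text
scene 0.8 [168, 169, 150, 145] [121, 120, 117]
scene 0.9 [168, 169, 151, 148] [121, 123, 119]
scene 1.0 [171, 169, 146, 145] [122, 123, 121]
scene 1.1 [157, 172, 113, 131] [122, 118, 123]
scene 1.2 [52, 138, 48, 44] [111, 119, 120]
scene 1.3 [52, 100, 50, 49] [94, 111, 96]
scene 1.4 [22, 27, 27, 33] [78, 78, 91]
scene 1.5 [147, 140, 139, 145] [87, 73, 66]
scene 1.6 [151, 148, 149, 145] [78, 69, 64]
scene 1.7 [150, 150, 146, 150] [69, 69, 69]
scene 1.8 [150, 148, 149, 150] [70, 67, 70]
scene 1.9 [150, 150, 151, 147] [67, 71, 70]
scene 2.0 [148, 150, 153, 153] [71, 71, 68]
scene 2.1 [153, 152, 152, 151] [68, 65, 72]
scene 2.2 [154, 153, 155, 151] [70, 71, 69]
scene 2.3 [153, 152, 151, 154] [70, 69, 69]
```

The grip is at about θ≈1.35 and about 16 mm deep. The squeezed fingers flex and push it out, so I'll open slightly and use them as a loose hook.

tcp_steps:
  segments:
    - [30,[0,0,-3],[0,0,0]]
    - [30,[0,0,0],[0,0,0]]
    - [30,[0,0,0],[0,0,0]]
    - [30,[0,0,0],[0,0,0]]

```text
t: 15.27
position: [564.3, -253.8, 255.3]
ee_rot: [[-0.092, 0.951, 0.296], [0.996, 0.088, 0.028], [0.0, 0.297, -0.955]]
contact_force: [0.0, 0.3, -0.7]
gripper_width: 28.6
grip_force: 0.0
```

```bash
python3 - <<'E'
from h import *
s=arm.get_state();R=np.array(s['ee_rot'])
for t in(1.2,1.3,1.4):print(t,R.T@(grip(t)-s['position']))
im=arm.snapshot("scene");scan("scene",im,np.arange(1.05,1.5,.05))
E
```

```text
1.2 [  4.41224992  -3.32865202 -20.11933318]
1.3 [  4.41436336   4.66642189 -20.27431212]
1.4 [  4.41620329  12.63702    -19.63033309]
scene 1.05 [146, 165, 130, 136] [117, 122, 122]
scene 1.1 [119, 169, 85, 115] [117, 122, 122]
scene 1.15 [50, 166, 52, 46] [108, 114, 125]
scene 1.2 [61, 167, 48, 48] [108, 116, 117]
scene 1.25 [64, 165, 50, 47] [108, 116, 104]
scene 1.3 [44, 157, 48, 40] [91, 100, 92]
scene 1.35 [31, 133, 30, 39] [91, 86, 77]
scene 1.4 [25, 43, 25, 25] [75, 74, 83]
scene 1.45 [104, 71, 54, 102] [75, 70, 75]
```

tcp_steps:
  segments:
    - [20,[0,0,6],[0,0,0]]
    - [20,[0,-3,0],[0,0,0]]
    - [20,[0,-7,0.3],[0,0,0]]
    - [20,[0,-6.9,0.9],[0,0,0]]
    - [20,[0,-6.8,1.5],[0,0,0]]
    - [20,[0,0,0],[0,0,0]]

```text
t: 15.82
position: [541.1, -256.8, 238.1]
ee_rot: [[-0.09, 0.952, 0.292], [0.996, 0.086, 0.027], [0.001, 0.293, -0.956]]
contact_force: [-0.3, -1.0, -0.7]
gripper_width: 20.0
grip_force: 0.0
```

tcp_steps:
  segments:
    - [20,[0,-6.7,2.1],[0,0,0]]
    - [20,[0,-6.5,2.7],[0,0,0]]
    - [20,[0,-6.2,3.2],[0,0,0]]
    - [20,[0,0,0],[0,0,0]]

```text
t: 16.15
position: [525.6, -258.6, 224.6]
ee_rot: [[-0.09, 0.952, 0.292], [0.996, 0.086, 0.027], [0.001, 0.294, -0.956]]
contact_force: [0.0, -0.3, 0.3]
gripper_width: 19.8
grip_force: 0.0
```

```bash
python3 - <<'E'
from h import *
s=arm.get_state();R=np.array(s['ee_rot'])
for t in(.6,.7,.8):print(t,R.T@(grip(t)-s['position']))
im=arm.snapshot("scene");scan("scene",im,np.arange(.4,1.2,.06))
E
```

```text
0.6 [  5.57305306  -1.12353864 -20.82706822]
0.7 [  5.59080973   5.37211708 -25.49099729]
0.8 [  5.60994638  12.3009258  -29.48313675]
scene 0.4 [51, 119, 36, 39] [152, 177, 179]
scene 0.46 [23, 134, 32, 22] [152, 156, 179]
scene 0.52 [24, 159, 25, 31] [152, 156, 152]
scene 0.58 [31, 166, 36, 38] [99, 156, 169]
scene 0.64 [30, 168, 43, 43] [99, 98, 116]
scene 0.7 [36, 166, 43, 43] [99, 98, 116]
scene 0.76 [42, 143, 46, 47] [99, 98, 116]
scene 0.82 [44, 89, 46, 47] [99, 98, 74]
scene 0.88 [29, 57, 41, 46] [99, 85, 67]
scene 0.94 [48, 37, 41, 40] [99, 66, 67]
scene 1.0 [114, 31, 35, 25] [79, 66, 69]
scene 1.06 [148, 24, 21, 26] [79, 70, 69]
scene 1.12 [154, 52, 28, 36] [79, 70, 69]
scene 1.18 [153, 81, 109, 78] [72, 70, 68]
```

tcp_steps:
  segments:
    - [20,[0,-5.5,4.3],[0,0,0]]
    - [20,[0,-5.2,4.7],[0,0,0]]
    - [20,[0,-4.7,5.2],[0,0,0]]
    - [20,[0,-4.2,5.6],[0,0,0]]
    - [20,[0,0,0],[0,0,0]]
    - [34,[0,2,0],[0,0,0]]
    - [34,[0,0,0],[0,0,0]]
    - [34,[0,0,0],[0,0,0]]
    - [34,[0,0,-20],[0,0,0]]
    - [34,[0,0,-25],[0,0,0]]
    - [10,[0,0,-20],[0,0,0]]
    - [10,[0,0,0],[0,0,0]]
    - [10,[0,0,0],[0,0,0]]

```text
t: 17.28
position: [497.6, -261.5, 265.2]
ee_rot: [[-0.09, 0.951, 0.296], [0.996, 0.087, 0.026], [-0.001, 0.297, -0.955]]
contact_force: [0.2, -0.1, -0.2]
gripper_width: 18.5
grip_force: 0.0
```

```bash
python3 - <<'E'
from h import *
s=arm.get_state();R=np.array(s['ee_rot'])
for n in("side","scene"):
    im=arm.snapshot(n);scan(n,im,np.arange(-.06,.7,.06))
for t in(.2,.3,.4):print(t,R.T@(grip(t)-s['position']))
E
```

```text
side -0.06 [165, 163, 111, 115] [74, 74, 137]
side 0.0 [163, 164, 32, 31] [74, 76, 74]
side 0.06 [162, 165, 37, 33] [73, 75, 73]
side 0.12 [162, 145, 67, 72] [74, 76, 75]
side 0.18 [161, 108, 73, 78] [76, 73, 75]
side 0.24 [19, 21, 79, 100] [73, 74, 73]
side 0.3 [37, 35, 77, 66] [73, 74, 74]
side 0.36 [42, 46, 78, 78] [75, 73, 75]
side 0.42 [74, 75, 78, 76] [72, 74, 74]
side 0.48 [160, 163, 77, 77] [74, 76, 75]
side 0.54 [153, 171, 77, 76] [73, 74, 73]
side 0.6 [104, 171, 78, 77] [73, 74, 74]
side 0.66 [96, 173, 77, 75] [75, 74, 73]
scene -0.06 [155, 152, 150, 147] [163, 184, 190]
scene 0.0 [148, 152, 154, 151] [177, 187, 190]
scene 0.06 [151, 153, 153, 153] [177, 179, 190]
scene 0.12 [148, 147, 150, 149] [147, 183, 185]
scene 0.18 [104, 91, 104, 69] [147, 138, 160]
scene 0.24 [30, 24, 26, 24] [147, 160, 178]
scene 0.3 [31, 33, 39, 33] [114, 128, 119]
scene 0.36 [48, 47, 46, 45] [114, 128, 87]
scene 0.42 [65, 54, 53, 52] [114, 81, 106]
scene 0.48 [62, 60, 50, 50] [114, 92, 72]
scene 0.54 [55, 56, 50, 43] [114, 92, 79]
scene 0.6 [72, 55, 65, 50] [71, 66, 66]
scene 0.66 [121, 69, 73, 66] [71, 66, 66]
0.2 [ 5.91859814 -6.81244166 50.55551633]
0.3 [ 5.91256257 -2.61941322 43.74632683]
0.4 [ 5.90837115  2.23244129 37.38975663]
```

tcp_steps:
  segments:
    - [0,[0,0,0],[0.1,0,0]]
    - [0,[0,0,0],[0.1,0,0]]
    - [0,[0,8,0],[0.1,0,0]]
    - [0,[0,0,0],[0,0,0]]
    - [0,[0,0,0],[0,0,0]]

```text
t: 17.8
position: [506.8, -258.7, 262.4]
ee_rot: [[-0.094, 0.996, -0.003], [0.996, 0.094, 0.001], [0.002, -0.003, -1.0]]
contact_force: [-1.0, -0.0, -0.5]
gripper_width: 0.6
grip_force: 0.0
```

tcp_steps:
  segments:
    - [0,[0,0,15],[0,0,0]]
    - [0,[0,0,15],[0,0,0]]
    - [0,[0,0,5],[0,0,0]]
    - [0,[0,0,5],[0,0,0]]
    - [0,[0,0,5],[0,0,0]]
    - [0,[0,0,0],[0,0,0]]

```text
t: 18.3
position: [504.7, -260.4, 219.2]
ee_rot: [[-0.09, 0.996, -0.0], [0.996, 0.09, 0.0], [0.0, -0.0, -1.0]]
contact_force: [0.8, 0.4, 0.1]
gripper_width: 0.4
grip_force: 0.0
```

```bash
python3 - <<'E'
from h import *
for n in("side","scene"):
    im=arm.snapshot(n);scan(n,im,np.arange(-.06,.45,.06))
E
```

```text
side -0.06 [160, 158, 172, 64] [32, 119, 116]
side 0.0 [159, 159, 173, 65] [32, 118, 118]
side 0.06 [156, 160, 171, 63] [29, 119, 116]
side 0.12 [157, 136, 189, 125] [30, 111, 118]
side 0.18 [155, 138, 139, 140] [29, 26, 120]
side 0.24 [13, 140, 140, 141] [46, 31, 118]
side 0.3 [36, 139, 138, 140] [70, 33, 121]
side 0.36 [45, 138, 140, 140] [72, 27, 22]
side 0.42 [71, 142, 140, 140] [66, 30, 31]
scene -0.06 [156, 152, 152, 152] [161, 186, 190]
scene 0.0 [155, 152, 151, 151] [179, 191, 187]
scene 0.06 [150, 156, 152, 155] [179, 179, 191]
scene 0.12 [150, 150, 149, 153] [151, 185, 184]
scene 0.18 [102, 93, 103, 70] [151, 142, 162]
scene 0.24 [113, 125, 25, 23] [151, 163, 180]
scene 0.3 [135, 130, 37, 35] [117, 125, 121]
scene 0.36 [133, 132, 44, 46] [117, 125, 90]
scene 0.42 [130, 132, 58, 50] [117, 80, 104]
```

```bash
python3 - <<'E'
from h import *
for n,(x0,y0,x1,y1) in(("side",(380,230,520,350)),("scene",(60,150,180,240))):
    im=arm.snapshot(n);cv2.imwrite(f'pics/{n}10.png',im[:,:,::-1])
    m=(im[y0:y1,x0:x1].max(2)<60).astype(np.uint8)
    k,l,s,c=cv2.connectedComponentsWithStats(m)
    for i in range(1,k):
        if s[i,4]>25:
            r=cv2.minAreaRect(np.argwhere(l==i)[:,::-1].astype(np.float32));print(n,s[i,:4]+[x0,y0,0,0],s[i,4],np.round(c[i]+[x0,y0]),np.round(r[1]),round(r[2]))
    for t in(0,.15,.3):print(t,[np.round(proj(n,grip(t)+o*YA)).tolist() for o in(-33,33)])
    print("tcp",proj(n,arm.get_state()['position']))
E
```

```text
side [380 230 140  53] 1437 [447. 254.] [ 52. 139.] 90
side [400 282  17  56] 276 [408. 309.] [ 6. 56.] 13
side [450 288   9   7] 35 [455. 291.] [9. 4.] 56
side [467 295  13  16] 103 [473. 303.] [ 8. 14.] 29
0 [[468.0, 324.0], [411.0, 289.0]]
0.15 [[471.0, 315.0], [413.0, 281.0]]
0.3 [[476.0, 306.0], [416.0, 272.0]]
tcp [447.97851296 294.08545353]
scene [ 69 150  32  26] 190 [ 79. 157.] [19. 37.] 45
scene [107 150   7  14] 44 [110. 156.] [14.  5.] 77
scene [118 150  10  13] 45 [123. 155.] [12.  7.] 49
scene [ 81 159  24  14] 180 [ 92. 166.] [ 8. 24.] 72
scene [ 61 166  66  37] 375 [ 96. 189.] [16. 69.] 62
scene [136 184  14  11] 87 [142. 189.] [ 8. 13.] 72
0 [[114.0, 209.0], [155.0, 194.0]]
0.15 [[110.0, 205.0], [153.0, 190.0]]
0.3 [[107.0, 202.0], [150.0, 187.0]]
tcp [125.77385744 195.65627677]
```

tcp_steps:
  segments:
    - [0,[0,0,4],[0,0,0]]
    - [0,[0,0,3],[0,0,0]]
    - [0,[0,0,0],[0,0,0]]
    - [0,[0,0,0],[0,0,0]]

```text
t: 18.83
position: [505.1, -260.2, 212.5]
ee_rot: [[-0.091, 0.996, -0.0], [0.996, 0.091, 0.0], [0.0, -0.0, -1.0]]
contact_force: [-0.4, 0.4, 0.5]
gripper_width: 0.5
grip_force: 0.0
```

```bash
python3 - <<'E'
from h import *
for n,(x0,y0,x1,y1) in(("side",(440,280,520,350)),("scene",(100,175,180,240))):
    im=arm.snapshot(n)
    m=(im[y0:y1,x0:x1].max(2)<60).astype(np.uint8)
    k,l,s,c=cv2.connectedComponentsWithStats(m)
    for i in range(1,k):
        if s[i,4]>15: print(n,s[i,:4]+[x0,y0,0,0],s[i,4])
    # pale finger/grip profile along the grip line at theta .3
    print([int(im[tuple(np.round(proj(n,grip(.3)+o*YA)).astype(int)[::-1])].max()) for o in range(-34,36,4)])
E
```

```text
side [443 280  33  11] 208
side [448 295   8   7] 29
side [467 295  13  17] 106
[176, 38, 89, 159, 141, 142, 142, 142, 139, 140, 140, 141, 141, 141, 142, 141, 140, 139]
scene [100 175  29  22] 169
scene [137 184  13  10] 81
[132, 131, 130, 131, 131, 131, 132, 130, 93, 87, 132, 131, 83, 36, 38, 33, 74, 156]
```

```bash
python3 - <<'E'
from h import *
ims={n:arm.snapshot(n) for n in("scene","side")}
i0={n:cv2.imread(f'pics/{n}0.png')[:,:,::-1] for n in ims}
A=G0+80*XA+95*YA
def rim(n,im,t):
    zt=np.array([0,0,1])*np.cos(t)+XA*np.sin(t);xt=XA*np.cos(t)-np.array([0,0,1])*np.sin(t)
    v=[]
    for sx,sy in((1,None),(-1,None),(None,1),(None,-1)):
        for f in np.linspace(-18,18,7):
            P=A+115*zt+(23*sx if sx else f)*xt+(23*sy if sy else f)*YA
            u=np.round(proj(n,P)).astype(int);v.append(im[u[1]-1:u[1]+2,u[0]-1:u[0]+2].min(2).max())
    return np.mean(v)
for n in ims:
    print(n,"start",rim(n,i0[n],0),"now",[(round(t,2),int(rim(n,ims[n],t))) for t in np.arange(-.1,.8,.08)])
E
```

```text
scene start 246.71428571428572 now [(np.float64(-0.1), 113), (np.float64(-0.02), 108), (np.float64(0.06), 125), (np.float64(0.14), 146), (np.float64(0.22), 162), (np.float64(0.3), 242), (np.float64(0.38), 180), (np.float64(0.46), 163), (np.float64(0.54), 159), (np.float64(0.62), 141), (np.float64(0.7), 155), (np.float64(0.78), 99)]
side start 251.46428571428572 now [(np.float64(-0.1), 154), (np.float64(-0.02), 154), (np.float64(0.06), 161), (np.float64(0.14), 184), (np.float64(0.22), 194), (np.float64(0.3), 204), (np.float64(0.38), 201), (np.float64(0.46), 214), (np.float64(0.54), 191), (np.float64(0.62), 177), (np.float64(0.7), 166), (np.float64(0.78), 160)]
```

tcp_steps:
  segments:
    - [0,[0,0,-25],[0,0,0]]
    - [0,[0,0,-25],[0,0,0]]
    - [50,[0,-15,0],[-0.1,0,0]]
    - [50,[0,0,0],[-0.1,0,0]]
    - [50,[0,0,0],[-0.1,0,0]]
    - [50,[0,0,0],[-0.1,0,0]]
    - [50,[0,0,0],[-0.1,0,0]]
    - [50,[0,0,0],[-0.1,0,0]]
    - [50,[0,0,0],[0,0,0]]
    - [50,[0,0,0],[0,0,0]]

```text
t: 19.87
position: [489.4, -261.0, 262.3]
ee_rot: [[-0.09, 0.834, 0.544], [0.996, 0.074, 0.053], [0.004, 0.546, -0.838]]
contact_force: [0.7, -0.1, 0.9]
gripper_width: 47.8
grip_force: 0.0
```

```bash
python3 - <<'E'
from h import *
s=arm.get_state();R=np.array(s['ee_rot']);print(R.T@(grip(.31)-s['position']),R.T@[0,0,1],s['gripper_width'])
E
```

```text
[ 4.51818825 -5.38535319 42.91616798] [ 0.00385293  0.5462622  -0.83760537] 47.755569264295644
```

tcp_steps:
  segments:
    - [40,[0,-5.5,25],[0,0,0]]
    - [40,[0,0,25],[0,0,0]]
    - [40,[0,0,21],[0,0,0]]
    - [40,[0,0,0],[0,0,0]]
    - [5,[0,0,0],[0,0,0]]
    - [5,[0,0,0],[0,0,0]]
    - [5,[0,0,0],[0,0,0]]
    - [5,[0,0,0],[0,0,0]]
    - [5,[0,0,0],[0,0,0]]
    - [5,[0,0,0],[0,0,0]]
    - [5,[0,0,0],[0,0,0]]
    - [5,[0,0,0],[0,0,0]]
    - [5,[0,0,0],[0,0,0]]

```text
t: 20.95
position: [524.2, -257.8, 200.7]
ee_rot: [[-0.092, 0.833, 0.546], [0.996, 0.076, 0.052], [0.002, 0.548, -0.836]]
contact_force: [-6.7, 1.2, 4.6]
gripper_width: 13.8
grip_force: 30.0
```

tcp_steps:
  segments:
    - [5,[0,-4.5,3.3],[0,0,0]]
    - [5,[0,-3.8,3.5],[0,0,0]]
    - [5,[0,-3.3,3.7],[0,0,0]]
    - [5,[0,0,0],[0,0,0]]

```text
t: 21.28
position: [521.3, -258.0, 185.7]
ee_rot: [[-0.093, 0.832, 0.547], [0.996, 0.076, 0.052], [0.002, 0.549, -0.836]]
contact_force: [1.9, -0.2, 0.0]
gripper_width: 14.0
grip_force: 30.0
```

tcp_steps:
  segments:
    - [5,[0,-3.1,3.9],[0,0,0]]
    - [5,[0,-2.7,3.8],[0,0,0]]
    - [5,[0,0,0],[0,0,0]]

```text
t: 21.53
position: [520.9, -258.0, 176.0]
ee_rot: [[-0.093, 0.832, 0.547], [0.996, 0.077, 0.052], [0.002, 0.549, -0.836]]
contact_force: [3.1, -1.8, -1.4]
gripper_width: 13.9
grip_force: 30.0
```

```bash
cat > chk.py <<'E'
from h import *
# top-of-tube shift of the right and left tube against the first picture (phase-free template match)
for n,bx in(("scene",(158,140,215,215)),("side",(378,140,450,230)),("scene",(222,128,275,200))):
    im=arm.snapshot(n)[:,:,::-1];i0=cv2.imread(f'pics/{n}0.png');x0,y0,x1,y1=bx
    r=cv2.matchTemplate(im[y0-20:y1+20,x0-20:x1+20],i0[y0:y1,x0:x1],cv2.TM_CCOEFF_NORMED)
    _,v,_,(x,y)=cv2.minMaxLoc(r);q=lambda a,b,c:(a-c)/(2*(a-2*b+c))
    print(n,round(v,3),x-20+q(r[y,x-1],r[y,x],r[y,x+1]),y-20+q(r[y-1,x],r[y,x],r[y+1,x]))
    if n=="scene":
        A=G0+80*XA+95*YA;print("px per 0.1 rad",proj(n,A+[0,0,115])-proj(n,A+115*(np.array([0,0,np.cos(.1)])+XA*np.sin(.1))))
E
python3 chk.py
```

```text
scene 0.907 0.6576135 1.8792039
px per 0.1 rad [-2.33484728 -6.29098107]Traceback (most recent call last):
  File "chk.py", line 7, in <module>
    print(n,round(v,3),x-20+q(r[y,x-1],r[y,x],r[y,x+1]),y-20+q(r[y-1,x],r[y,x],r[y+1,x]))
                                                                               ~^^^^^^^
IndexError: index 41 is out of bounds for axis 0 with size 41
```

```bash
sed -i 's/    _,v,_,(x,y)=/    r=cv2.copyMakeBorder(r,1,1,1,1,cv2.BORDER_REPLICATE)\n    _,v,_,(x,y)=/; s/x-20/x-21/; s/y-20+q/y-21+q/' chk.py; sed -i 's/im\[y0-21/im[y0-20/' chk.py
```

tcp_steps:
  segments:
    - [5,[0,-1.7,2.5],[0,0,0]]
    - [5,[0,-1.6,2.5],[0,0,0]]
    - [5,[0,0,0],[0,0,0]]
    - [5,[0,0,0],[0,0,0]]

```text
t: 21.97
position: [521.8, -258.4, 172.2]
ee_rot: [[-0.093, 0.83, 0.549], [0.996, 0.077, 0.052], [0.0, 0.552, -0.834]]
contact_force: [-5.9, 2.4, 20.0]
gripper_width: 13.8
grip_force: 30.0
```

```bash
grep -n matchT chk.py; python3 chk.py
```

```text
5:    r=cv2.matchTemplate(im[y0-20:y1+20,x0-20:x1+20],i0[y0:y1,x0:x1],cv2.TM_CCOEFF_NORMED)
scene 0.941 -0.010107247 -0.029114623
px per 0.1 rad [-2.33484728 -6.29098107]
side 0.243 6.943987 -2.9005642
scene 0.909 0.045266792 -0.038716495
px per 0.1 rad [-2.33484728 -6.29098107]
```

tcp_steps:
  segments:
    - [5,[0,1.2,-1.8],[0,0,0]]
    - [60,[0,0,0],[0,0,0]]
    - [60,[0,0,0],[0,0,0]]
    - [60,[0,0,0],[0,0,0]]
    - [60,[0,0,0],[0,0,0]]

```text
t: 22.53
position: [519.6, -257.2, 171.0]
ee_rot: [[-0.093, 0.834, 0.545], [0.996, 0.076, 0.054], [0.003, 0.547, -0.837]]
contact_force: [1.4, 0.5, 0.5]
gripper_width: 36.1
grip_force: 0.0
```

```bash
python3 chk.py | grep scene
```

```text
scene 0.924 0.20970258 0.64447504
scene 0.909 0.04456492 -0.03853107
```

tcp_steps:
  segments:
    - [36,[0,-8,0],[0,0,0]]
    - [36,[0,-2,0],[0,0,0]]
    - [36,[0,0,0],[0,0,0]]

```text
t: 22.93
position: [512.1, -258.2, 166.2]
ee_rot: [[-0.093, 0.833, 0.546], [0.996, 0.076, 0.054], [0.003, 0.548, -0.836]]
contact_force: [3.5, 1.0, 0.0]
gripper_width: 38.2
grip_force: 1.3
```

tcp_steps:
  segments:
    - [36,[0,-2,0],[0,0,0]]
    - [36,[0,-1,0],[0,0,0]]
    - [36,[0,0,0],[0,0,0]]

```text
t: 23.18
position: [512.8, -258.2, 166.7]
ee_rot: [[-0.095, 0.83, 0.549], [0.995, 0.079, 0.054], [0.001, 0.552, -0.834]]
contact_force: [13.7, 1.1, -0.1]
gripper_width: 36.2
grip_force: 5.9
```

```bash
python3 chk.py | grep scene
```

```text
scene 0.92 0.16392894 0.4734071
scene 0.91 0.043248 -0.03697574
```

tcp_steps:
  segments:
    - [36,[0,5,0],[0,0,0]]
    - [36,[0,7,0],[0,0,0]]
    - [36,[0,0,-25],[0,0,0]]
    - [36,[0,0,-35],[0,0,0]]
    - [36,[0,0,-35],[0,0,0]]
    - [36,[0,0,-35],[0,0,0]]
    - [36,[0,0,0],[0,0,0]]
    - [36,[0,0,0],[0,0,0]]

```text
t: 24.0
position: [448.5, -265.7, 281.9]
ee_rot: [[-0.092, 0.831, 0.548], [0.996, 0.077, 0.05], [-0.0, 0.55, -0.835]]
contact_force: [0.6, 0.1, -1.2]
gripper_width: 35.8
grip_force: 0.0
```

```bash
python3 chk.py; python3 - <<'E'
from h import *
c=arm.snapshot("scene")[:,:,::-1]
h=cv2.cvtColor(c,cv2.COLOR_BGR2HSV);m=cv2.inRange(h[190:390,195:375],(10,80,80),(28,255,255))
k,l,s,q=cv2.connectedComponentsWithStats(m)
for i in range(1,k):
    if s[i,4]>30:
        y,x=np.nonzero(l==i);print(s[i],[np.round(ray("scene",(u+195,v+190),15)).tolist() for u,v in((x[y.argmin()],y.min()),(x[y.argmax()],y.max()))])
for p in((200,293),(327,246),(373,343),(228,398)):print("tray rim",np.round(ray("scene",p,35)))
E
```

```text
scene 0.92 0.16361867 0.47053486
px per 0.1 rad [-2.33484728 -6.29098107]
side 0.053 10.2238 19.278267
scene 0.909 0.045999624 -0.037592363
px per 0.1 rad [-2.33484728 -6.29098107]
[ 31  80  35  63 903] [[583.0, -146.0, 15.0], [707.0, -156.0, 15.0]]
tray rim [ 616. -214.   35.]
tray rim [610.  39.  35.]
tray rim [810.  43.  35.]
tray rim [ 803. -204.   35.]
```

```bash
cat > br.py <<'E'
from h import *
E={}
for n,(x0,y0,x1,y1) in(("scene",(195,190,375,390)),("side",(380,180,520,320))):
    im=arm.snapshot(n)[:,:,::-1];cv2.imwrite(f'pics/br_{n}.png',im)
    h=cv2.cvtColor(im,cv2.COLOR_BGR2HSV)[y0:y1,x0:x1];m=cv2.inRange(h,(10,70,70),(28,255,255))
    k,l,s,q=cv2.connectedComponentsWithStats(m);i=1+s[1:,4].argmax()
    pts=np.argwhere(l==i)[:,::-1].astype(np.float32);mu=pts.mean(0);_,_,V=np.linalg.svd(pts-mu,full_matrices=False)
    t=(pts-mu)@V[0];a,b=mu+V[0]*t.min()+[x0,y0],mu+V[0]*t.max()+[x0,y0]
    E[n]=[a,b];print(n,[s[j].tolist() for j in range(1,k) if s[j,4]>20],np.round(a),np.round(b))
P={n:np.array(arm.get_calibration(n)['camera_matrix'])@np.c_[arm.get_calibration(n)['R'],arm.get_calibration(n)['t']] for n in E}
for a in E["scene"]:
    for b in E["side"]:
        X=cv2.triangulatePoints(P["scene"],P["side"],a.reshape(2,1),b.reshape(2,1));X=(X[:3]/X[3]).ravel()
        print(np.round(X),"err",np.round(np.linalg.norm(proj("scene",X)-a)+np.linalg.norm(proj("side",X)-b),1))
E
python3 br.py
```

```text
scene [[31, 80, 35, 63, 926]] [230. 271.] [253. 330.]
side [[31, 0, 11, 7, 37], [16, 4, 12, 14, 37], [0, 17, 11, 5, 22], [75, 49, 24, 17, 139], [43, 90, 14, 16, 64], [42, 107, 16, 10, 25]] [456. 230.] [478. 243.]
[ 670. -161.  163.] err 29.6
[ 673. -180.  159.] err 54.8
[ 742. -144.  105.] err 11.4
[ 745. -165.   98.] err 38.0
```

```bash
python3 - <<'E'
from h import *
for z in(15,30,46):print(z,np.round(ray("side",(400,293),z)),np.round(ray("scene",(230,271),z)),"head",np.round(ray("side",(436,275),z)),np.round(ray("scene",(253,330),z)))
# tray near wall seen in side and scene: expected from tray geometry
for p in((318,250),(436,328),(497,262),(432,235)):print("side rim",np.round(ray("side",p,35)))
E
```

```text
15 [ 631. -135.   15.] [ 582. -154.   15.] head [ 713. -152.   15.] [ 709. -142.   15.]
30 [ 620. -142.   30.] [ 590. -153.   30.] head [ 699. -158.   30.] [ 714. -141.   30.]
46 [ 607. -149.   46.] [ 599. -152.   46.] head [ 684. -165.   46.] [ 719. -140.   46.]
side rim [583.  22.  35.]
side rim [ 603. -222.   35.]
side rim [ 805. -216.   35.]
side rim [779. -94.  35.]
```

```bash
python3 -c "
from station import arm
print(arm.close_job())"
```

```text
the job is handed in; nothing more can be done
None
```

Handed in at about 24 s: the brush slid out of the right tube, and its head lies in the tray, but the handle end rests on the tray's near rim; I left it there because reaching in risked hitting the tubes. The right tube is back within about 0.01 rad of upright and released, the stain-stick tube never moved, and on the way back the wrist force briefly reached about 63 N (I could not tell whether any of it was on the gripper's body, whose limit is 40 N).

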